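Seat the printing mask on the jig's dowel pins and clamp it

TASK

Slide the stainless mask off the jig's parking ledge, along the side rail, until its two holes drop over the dowel pins and it lies flat on the seat; keep it down on the jig, do not lift it off. Then push the toggle clamp's handle fully down so that the rubber foot holds the mask, let go, and leave the other things on the bench standing where they are.

Things in the scene. Friction and masses are not known exactly. Their poses are not given: they have to be found in the camera images.
- jig: Printing jig: dark grey anodised base 160 mm (x) by 292 mm (y), 20 mm thick, fixed to the bench. Origin on the bench top directly under the middle of the seat; z up, +y the way the mask slides. Base: x -82 to 78, y -165 to 127 mm. Seat: the base's flat top (z 20 mm) from y -53 to 70. Clamp frame beyond the seat at x 0: 40 mm wide, y 70 to 114, up to z 59. All the jig's points share its axes.
- seat (a point): Where point mask_mid lies when the mask is fully seated: jig x 0, y 0, z 22 mm. A bright metal electrode blank is let into the seat below.
- ledge_edge (a point): Middle of the upper front edge of the parking ledge, jig x 0, y -53, z 32 mm: a flat block, 12 mm higher than the seat, over jig x -80 to 76, y -165 to -53 mm. The mask starts on it.
- rail (a point): Point on the guiding face of the steel side rail (jig x 58.8, y -53 mm), at its top (z 40 mm, 8 mm above the ledge). The face looks to -x and runs straight along y from -165 to 31 mm. A mask that touches it along its side slides straight to the pins: it then sits 0.8 mm to +x of exact, within the holes' play of 1 mm all round.
- pin_a (a point): Tip of the fixed dowel pin near the jig's -x side (jig x -44, y 0, z 31 mm). Both pins: 10 mm diameter, straight for 6 mm above the seat, then a rounded 5 mm nose, tip 11 mm above the seat, that is 1 mm lower than the ledge.
- pin_b (a point): Tip of the other dowel pin, near the jig's +x side (jig x 44, y 0, z 31 mm).
- mask_mid (a point): Middle of the mask's plate, half-way through it; axes of the mask. Loose stainless plate 116 (x) by 100 (y) by 4 mm, 0.34 to 0.53 kg, centre of mass 5 mm to -x and 13 mm to -y of here; window 50 by 44 mm at x 0, y 12. Starts flat on the ledge (z 34 mm), yaw within 0.12 rad of the jig's (equal yaw is the right way round), jig x -28 to -8, y -115 to -80 mm.
- mask_rear (a point): Middle of the outer face of the mask's turned-up rear edge (mask x 0, y -50), half-way up: a flange 116 mm long, 4 mm thick, 20 mm high above the plate's top, there to be pushed. The mask glides over the pin tips without catching; this face clears the ledge 3 mm before the mask is home, and the mask then falls 12 mm.
- mask_side (a point): Middle of the outer face of the mask's turned-up side edge (mask x -58, y -19), half-way up: a flange on the side away from the rail, 54 mm long (y -46 to 8), 4 mm thick, 20 mm high above the plate's top, there to be pushed. The bare steel slides at a friction of about 0.35; askew, a corner meets the rail first and the mask may need a second push to lie along it.
- mask_hole (a point): Mouth of the mask's round hole, 12 mm across, for pin_a (mask x -44, y 0).
- mask_slot (a point): Mouth of the mask's slot, 16 mm (x) by 12 mm (y), for pin_b (mask x 44, y 0).
- clamp_handle (a joint): Angle of the toggle clamp's handle above level: 0 is fully down (a firm stop); starts at 0.95 to 1.05 rad, 1.05 is the upper stop. It turns about an axis along the jig's x through jig y 101, z 56 mm and points to +y when down; 104 mm long, 14 mm thick, with a black grip 19 mm wide from 42 mm out. Stays where it is left; takes 3 to 7 N at the grip.
- handle_grip (a point): Point on the upper face of the clamp's handle grip, 75 mm out from its pivot and 7 mm above its centre line: the place to push.
- foot (a point): Underside centre of the clamp's sprung rubber foot, 14 mm across. The handle's linkage lowers it to jig x 0, y 42 mm on the mask's front margin, where its spring presses about 4 N. The clamp bar is 46 mm long, pivots at jig y 88, z 50 mm and, raised, stands up clear of the sliding mask.
- vial: Bystander: amber sample vial, 26 mm across, 55 mm high, upright; origin under its middle.
- spatula: Bystander: flat steel lab spatula lying on the bench by the jig, 168 mm long, 13 mm wide, 4 mm thick; origin under its middle.
- dish: Bystander: shallow white dish, 60 mm across, 14 mm high; origin under its middle.
- o_ring: Bystander: black sealing ring lying flat, 42 mm across, 5 mm high; origin under its middle.
- beaker: Bystander: glass beaker, 72 mm across, 95 mm high; origin under its middle.
- reagent: Bystander: amber reagent bottle, 68 mm across, 140 mm high; origin under its middle.
- wash_bottle: Bystander: white wash bottle, 64 mm across, 175 mm high with its spout; origin under its middle.
Mind the look-alikes: they are no part of the job. Leave any green or purple look-alike of the part that bears mask_mid alone.

How it is judged:
By the outcome, as a careful person would: the job done as asked, in the order asked, and still so for the second after the job is handed in, with the robot touching nothing.
It also fails if it takes over 67 s, if anything falls off the work surface, if the arm or the gripper's body presses on something with over 40 N, if the wrist force passes 120 N, or if a joint passes its speed limit or range.

ROBOT

A 6-joint arm with a two-finger parallel gripper is mounted at the origin on the work surface. World frame = base frame: x ahead of the robot, y to its left, z up, the work surface at z = 0. Lengths are in m, angles in rad, forces in N, time in s.
With the tool pointing down it reaches from about 0.35 to 0.975 m from the base axis. Payload 17.4 kg.
Tool frame: the origin (TCP) lies midway between the tips of the shut fingers; the grasp point (between the pads) lies 19 mm behind it (env.grasp_offset is the distance from the TCP to the grasp point, in m); z points along the fingers, y is the line along which they close (so a half turn about z gives the same grasp; the last joint's range is limited). The gripper opens to 85 mm and grips with 20 to 120 N. Pads are 22 mm wide; open, the fingers measure 114 mm over their backs; the gripper's body (76 mm by 85 mm) begins 54 mm behind the grasp point. The pads swing forward as they close: fully open they stand 13 mm farther back than shut.
Start: joints at [1.101, 0.116, 1.442, -0, 1.584, -0.038], TCP at [0.283, 0.613, 0.231] pointing down, gripper open.
Joint ranges: [-2.83, 2.83], [-0.83, 2.19], [0.07, 2.5], [-1.14, 4.28], [0.01, 3], [-2.97, 2.97]. Speed limits (rad/s): [1.89, 1.89, 2.22, 3.14, 3.14, 3.14].

INTERFACE

Orientations are given as a 3x3 rotation matrix whose columns are the frame's x, y, z axes.
In Python, from station import env gives the robot as it stands. The module is installed in compiled form; this text tells all that it offers.
- The arm moves only by the tool drive_tool, never from a script. Its arguments are lists of equal length, an entry for each row: "delta_rot": the turn, a rotation vector about the tool's x, y, z in rad, a list of three; "slide": the shift along the tool's x, y, z in m, a list of three; "jaw": the opening, from 0 (shut) to 1 (fully open). A call has exactly 5 rows; each row is the pose to reach, as a shift and turn from the pose commanded when the call began, along the tool's axes at that moment; what a row does not reach only later rows make up. A row lasts 1/8 s, in which the tool goes at most 62.5 mm and 10.7 degrees, less where a joint would pass 70% of its speed; a pose out of reach is approached as far as the arm can. A call with a gripper value outside its range is refused whole. The fingers move at their own pace and stop on an object; the grip force is fixed at half the most. Time passes only in rows, so rows that repeat a pose let the fingers close, or fill a call up. It gives the time, the measured TCP pose, the force, the opening and the grip force at its end, in the units of the state.
- env.get_obs(): the state, without advancing time (a new reading comes with each control period).
- env.snapshot(name): name is "scene" or "top" or "wrist"; returns the picture (400x640x3 uint8, red, green, blue); there is no depth.
- env.get_calibration(name): a dict with "camera_matrix" (3x3 intrinsics, pixels), "rvec" (rotation vector, rad) and "tvec" (3), from world to camera coordinates, as OpenCV has them. Camera axes: x right, y down, z forward; pixel columns grow to the right and rows downward; lengths in m; the calibration is good to about 2 mm. The wrist camera is an equidistant fisheye: a pixel r from the principal point sees the ray r / f radians off the axis. A picture is of the moment at which its call begins: read the wrist's pose just before it. get_calibration takes no time and is no camera call; for the wrist camera it gives the pose at the moment of the call.
- env.close_job(): hands the job in; it is judged then, once.
The state is a dict: "t": time; "joints": joint angles; "joint_vel": joint speeds; "joint_efforts": joint torques, N m; "position": TCP position; "orientation": TCP orientation; "ft_force": force on the tool from outside, world axes, zero at the start; "torque": the same for the moment, N m; "opening": finger opening in m; "finger_force": force on a finger pad.
Only numpy, scipy, OpenCV 4.12 (cv2) and the standard library are available. Lean on these libraries where they do the work, as an engineer would, in place of code of your own. Each camera call takes 0.05 s, during which the arm holds its last target. There are 200 camera calls.

## Working session

There is one attempt and no reset: what is moved stays moved. The work goes in short steps, Python scripts to look and compute and a tool call to move; the robot and the scene stay as the last step left them, time stands still between calls to the robot, and variables do not carry over. Pictures are saved under pics/ and viewed, at most 13 in all, crops included, and the job is handed in when it is done.

Besides the shell and the picture viewer there is one more tool, called after "Request:" in YAML: its name, and indented under it one key for each argument. drive_tool: Moves the arm, as the interface text tells. Its arguments: {"type":"object","properties":{"delta_rot":{"type":"array"},"slide":{"type":"array"},"jaw":{"type":"array"}},"required":["delta_rot","slide","jaw"]}

```bash
mkdir -p pics
cat > h.py <<'E'
import numpy as np, cv2
from station import env
def save(n,f):
    im=env.snapshot(n); cv2.imwrite('pics/'+f,im[:,:,::-1]); return im
def ray(n,px):
    c=env.get_calibration(n);K=np.array(c['camera_matrix']);R=cv2.Rodrigues(np.array(c['rvec'],float))[0];t=np.array(c['tvec'],float).ravel()
    d=np.array([(px[0]-K[0,2])/K[0,0],(px[1]-K[1,2])/K[1,1],1.])
    if n=='wrist':
        r=np.hypot(d[0],d[1]); d=np.array([d[0]/r*np.sin(r),d[1]/r*np.sin(r),np.cos(r)]) if r>0 else np.array([0,0,1.])
    return -R.T@t, R.T@d
def at(n,px,z):
    o,d=ray(n,px); return o+d*(z-o[2])/d[2]
def proj(n,P):
    c=env.get_calibration(n);K=np.array(c['camera_matrix']);R=cv2.Rodrigues(np.array(c['rvec'],float))[0];t=np.array(c['tvec'],float).ravel()
    q=np.atleast_2d(P)@R.T+t
    a=q[:,:2]/q[:,2:]
    if n=='wrist':
        r=np.linalg.norm(a,axis=1,keepdims=True); a=a/r*np.arctan2(r,1)
    return a*[K[0,0],K[1,1]]+[K[0,2],K[1,2]]
E
python3 - <<'E'
from h import *
np.set_printoptions(precision=4,suppress=True)
save('scene','s0.png');save('top','t0.png')
for n in('scene','top'):
    c=env.get_calibration(n);print(n,ray(n,(320,200)),c['camera_matrix'])
o=env.get_obs();print(o['t'],o['position'],o['orientation'])
E
```

```text
scene (array([ 1.1825, -0.324 ,  0.848 ]), array([-0.566 ,  0.3168, -0.7612])) [[372.858    0.     322.6969]
 [  0.     372.858  202.9515]
 [  0.       0.       1.    ]]
top (array([0.466 , 0.005 , 1.2139]), array([ 0.1507, -0.0069, -0.9886])) [[453.0653   0.     321.3345]
 [  0.     453.0653 202.876 ]
 [  0.       0.       1.    ]]
0.1 [0.2824 0.6129 0.2306] [[-0.9082  0.4185 -0.0005]
 [ 0.4185  0.9082 -0.001 ]
 [ 0.     -0.0011 -1.    ]]
```

View pics/t0.png

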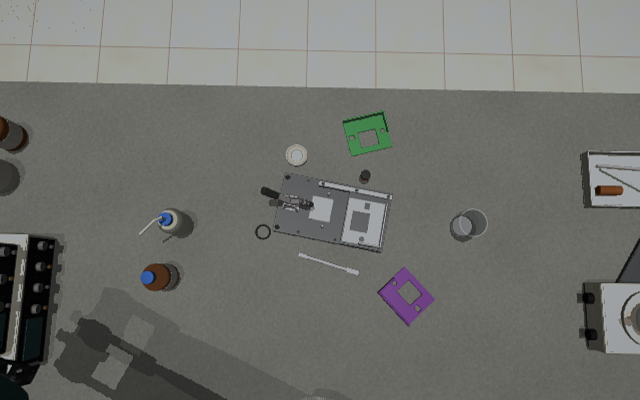

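View pics/s0.png

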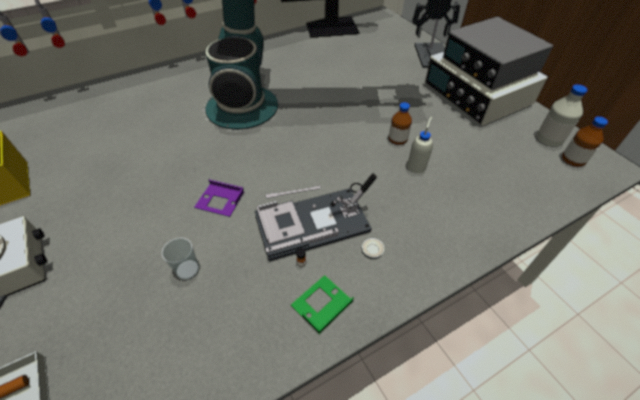

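The bare steel mask at top (365,221) is on the jig. Its look-alikes are green at (368,135) and purple at (407,295), and both lie on the bench. The steel one fits the description, so I'll check it in a close crop. The clamp is at (290,205), the rail runs from (320,183) to (392,195), and the jig's +y points image-left.

Run:
```python
from h import *
im=cv2.imread('pics/t0.png')[140:290,240:440]
cv2.imwrite('pics/t0c.png',cv2.resize(im,(800,600),interpolation=cv2.INTER_CUBIC))
np.set_printoptions(precision=4,suppress=True)
for p in [(285,173),(392,195),(381,252),(273,233)]: print(at('top',p,0.02))
```

```text
[0.7196 0.0919 0.02  ]
[ 0.6651 -0.1957  0.02  ]
[ 0.5128 -0.1659  0.02  ]
[0.5578 0.1189 0.02  ]
```

View pics/t0c.png

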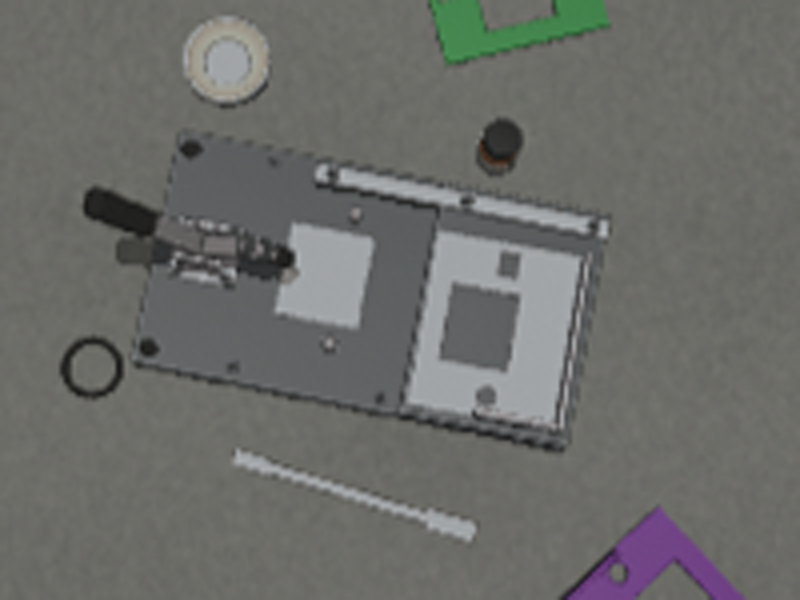

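```bash
cat >> h.py <<'E'
from scipy.optimize import least_squares
def T(p,P): # p=x,y,yaw
    c,s=np.cos(p[2]),np.sin(p[2]); P=np.atleast_2d(P).astype(float)
    return np.c_[p[0]+c*P[:,0]-s*P[:,1],p[1]+s*P[:,0]+c*P[:,1],P[:,2]]
def fit(n,px,P,p0):
    f=lambda p:(proj(n,T(p,P))-px).ravel()
    r=least_squares(f,p0,loss='soft_l1'); return r.x,f(r.x).reshape(-1,2)
E
python3 - <<'E'
from h import *
np.set_printoptions(precision=4,suppress=True)
s=lambda a:np.array(a)/4+[240-.375,140-.375]
J,r=fit('top',s([(180,132),(137,365),(565,450),(355,214),(328,344),(438,210),(402,405)]),np.array([[78,127,20],[-82,127,20],[-80,-165,32],[44,0,31],[-44,0,31],[50,-53,32],[-80,-53,32]])/1e3,[.62,-.03,-.2])
print(J,r)
M,r=fit('top',s([(509,264),(486,396),(450,283),(522,292),(508,370),(440,360)]),np.array([[44,0,36],[-44,0,36],[25,34,36],[25,-10,36],[-25,-10,36],[-25,34,36]])/1e3,[.6,-.1,-.2])
print(M,r)
c,sn=np.cos(J[2]),np.sin(J[2]);d=M[:2]-J[:2];print('mask in jig',c*d[0]+sn*d[1],-sn*d[0]+c*d[1],M[2]-J[2])
o=env.get_obs();R=np.array(o['orientation']);
# over mid jig, y -40
g=T(J,[[0,-.04,.30]])[0];print('goal',g,'slide',R.T@(g-o['position']),'yaw tool x',np.arctan2(R[1,0],R[0,0]))
cw=env.get_calibration('wrist');Rc=cv2.Rodrigues(np.array(cw['rvec']))[0];tc=np.array(cw['tvec']).ravel()
print('cam in tool',R.T@(-Rc.T@tc-o['position']),'axes\n',R.T@Rc.T,cw['camera_matrix'])
E
```

```text
[ 0.6226 -0.0182 -0.1749] [[-0.0977 -0.3251]
 [-1.6109 -0.2202]
 [ 1.1483 -1.1556]
 [ 0.302  -0.2862]
 [ 0.7368 -0.2728]
 [-0.3407  2.2579]
 [-0.406   1.8479]]
[ 0.5896 -0.1195 -0.1513] [[-0.2047 -0.0762]
 [ 0.3767 -0.0431]
 [ 0.6466  0.0755]
 [-0.7972  0.6349]
 [-0.2111 -0.0909]
 [ 0.1328 -0.4257]]
mask in jig -0.014888293807850447 -0.10545112147256687 0.02353508759953915
goal [ 0.6156 -0.0576  0.3   ] slide [-0.5832 -0.4696 -0.0689] yaw tool x 2.709780929325638
cam in tool [ 0.0695 -0.0004 -0.1421] axes
 [[-0.0007 -0.961  -0.2764]
 [ 1.     -0.0007 -0.0003]
 [ 0.0001 -0.2764  0.961 ]] [[309.7069   0.     318.9732]
 [  0.     309.7069 200.1686]
 [  0.       0.       1.    ]]
```

```bash
cat >> h.py <<'E'
np.set_printoptions(precision=4,suppress=True)
def move(J,jp,yaw):  # jig-frame goal TCP + tool-x yaw relative jig -> slide, turn
    o=env.get_obs();R=np.array(o['orientation']);g=T(J,[jp])[0]
    a=J[2]+yaw;x=np.array([np.cos(a),np.sin(a),0]);z=np.array([0,0,-1.]);G=np.c_[x,np.cross(z,x),z]
    print('t',o['t'],'slide',R.T@(g-o['position']),'rot',cv2.Rodrigues(R.T@G)[0].ravel(),'F',o['ft_force'])
def injig(J,P):
    c,s=np.cos(J[2]),np.sin(J[2]);d=np.atleast_2d(P)-[J[0],J[1],0];return np.c_[c*d[:,0]+s*d[:,1],-s*d[:,0]+c*d[:,1],d[:,2]]
E
python3 - <<'E'
from h import *
move([.6226,-.0182,-.175],[-.07,-.06,.25],np.pi)
E
```

```text
t 0.1 slide [-0.5206 -0.5066 -0.0189] rot [-0.0011 -0.0002 -0.2568] F [ 0.1627  0.7337 -0.0667]
```

Request:
drive_tool:
  delta_rot:
    - [0, 0, -0.05]
    - [0, 0, -0.1]
    - [0, 0, -0.15]
    - [0, 0, -0.2]
    - [0, 0, -0.257]
  slide:
    - [-0.04, -0.04, -0.01]
    - [-0.08, -0.08, -0.02]
    - [-0.12, -0.12, -0.02]
    - [-0.16, -0.16, -0.02]
    - [-0.2, -0.2, -0.02]
  jaw: [0.3, 0.3, 0.3, 0.3, 0.3]

```text
t: 0.72
position: [0.3806, 0.3459, 0.2511]
orientation: [[-0.985, 0.172, -0.0], [0.172, 0.985, -0.0], [0.0, -0.0, -1.0]]
ft_force: [0.6, 0.3, 0.6]
opening: 0.0257
finger_force: 0.0
```

Run:
```python
from h import *
move([.6226,-.0182,-.175],[-.07,-.06,.25],np.pi)
```

```text
t 0.725 slide [-0.2308 -0.377   0.0011] rot [-0.0002 -0.      0.0023] F [0.5717 0.2729 0.6124]
```

Request:
drive_tool:
  delta_rot:
    - [0, 0, 0]
    - [0, 0, 0]
    - [0, 0, 0]
    - [0, 0, 0]
    - [0, 0, 0]
  slide:
    - [-0.028, -0.045, 0]
    - [-0.056, -0.09, 0]
    - [-0.084, -0.135, 0]
    - [-0.112, -0.18, 0]
    - [-0.14, -0.228, 0]
  jaw: [0.3, 0.3, 0.3, 0.3, 0.3]

```text
t: 1.35
position: [0.4789, 0.0972, 0.2512]
orientation: [[-0.985, 0.174, 0.0], [0.174, 0.985, 0.0], [-0.0, 0.0, -1.0]]
ft_force: [1.5, -0.1, 0.9]
opening: 0.0255
finger_force: 0.0
```

Request:
drive_tool:
  delta_rot:
    - [0, 0, 0]
    - [0, 0, 0]
    - [0, 0, 0]
    - [0, 0, 0]
    - [0, 0, 0]
  slide:
    - [-0.028, -0.045, 0]
    - [-0.056, -0.09, 0]
    - [-0.084, -0.135, 0]
    - [-0.09, -0.149, 0]
    - [-0.09, -0.149, 0]
  jaw: [0.3, 0.3, 0.3, 0.3, 0.3]

```text
t: 1.98
position: [0.5413, -0.0641, 0.2509]
orientation: [[-0.985, 0.175, -0.001], [0.175, 0.985, 0.0], [0.001, 0.0, -1.0]]
ft_force: [-1.1, 0.2, 0.0]
opening: 0.0255
finger_force: 0.0
```

Run:
```python
from h import *
J=[.6226,-.0182,-.175]
move(J,[-.07,-.06,.25],np.pi)
im=save('wrist','w0.png')
print(proj('wrist',T(J,np.array([[44,0,31],[-44,0,31],[58.8,-53,40],[-80,-53,32],[-80,-165,32],[-82,127,20],[58.8,31,40]])/1e3)))
cv2.imwrite('pics/w0b.png',cv2.resize(im[:,:,::-1],(800,500),interpolation=cv2.INTER_CUBIC))
```

```text
t 1.975 slide [-0.0021 -0.0007  0.0009] rot [ 0.0001 -0.0009 -0.0012] F [-1.1351  0.234   0.0271]
[[363.9605 260.0501]
 [367.3584 195.401 ]
 [323.7348 273.6771]
 [324.1022 166.211 ]
 [231.6394 167.1972]
 [460.976  165.4414]
 [387.2708 272.4462]]
```

View pics/w0b.png

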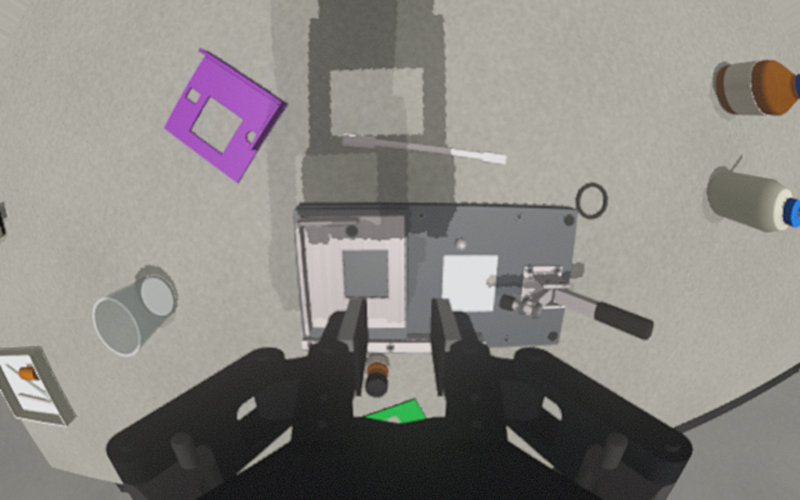

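Run:
```python
from h import *
im=cv2.imread('pics/w0.png')[145:290,220:480]
cv2.imwrite('pics/w0c.png',cv2.resize(im,(780,435),interpolation=cv2.INTER_CUBIC))
```

```text
(no output)
```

View pics/w0c.png

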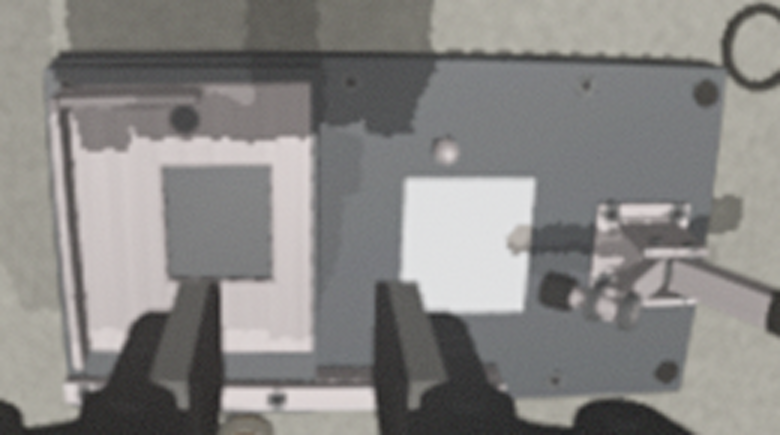

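Run:
```python
from h import *
s=lambda a:(np.array(a)+1)/3+[220-.33,145-.33]
px=s([(722,68),(680,390),(50,68),(446,146)])
P=np.array([[-82,127,20],[78,127,20],[-80,-165,32],[-44,0,31]])/1e3
for k in (slice(None),[0,1,3]):
    J,r=fit('wrist',px[k],P[k],[.62,-.02,-.175]);print('J',J,r)
M,r=fit('wrist',s([(184,118),(164,168),(270,165),(272,278),(168,281),(310,82),(313,350)]),np.array([[-44,0,36],[-25,-10,36],[-25,34,36],[25,34,36],[25,-10,36],[-58,50,36],[58,50,36]])/1e3,[.6,-.1,-.2])
print('M',M,r,injig(J,[M[0],M[1],0]),M[2]-J[2])
print('flange pred crop',(proj('wrist',T(M,np.array([[-58,-50,56],[58,-50,56]])/1e3))-[220,145])*3)
for q,z in(((50,68),.032),((320,300),.032),((318,90),.032),((65,403),.02),((65,385),.04),((446,146),.031),((722,68),.02)):print(q,injig(J,at('wrist',s(q),z)))
```

```text
J [ 0.6241 -0.0166 -0.181 ] [[ 1.6871 -0.7194]
 [-0.0645  0.1383]
 [-3.2361 -0.3649]
 [ 0.3075  2.6604]]
J [ 0.622  -0.0173 -0.1919] [[ 1.5955 -1.1341]
 [-1.1724 -0.1121]
 [-0.1016  1.1372]]
M [ 0.5904 -0.1174 -0.1618] [[ 0.0112  0.4926]
 [-0.7903 -0.7123]
 [ 0.2194 -0.21  ]
 [ 0.4724  0.5687]
 [ 0.2427 -0.2103]
 [-0.071   0.223 ]
 [-0.1917 -0.1852]] [[-0.012  -0.1042  0.    ]] 0.030043672903176083
flange pred crop [[ 46.7331  98.2964]
 [ 74.22   370.6989]]
(50, 68) [[-0.0758 -0.1607  0.032 ]]
(320, 300) [[ 0.0228 -0.0497  0.032 ]]
(318, 90) [[-0.0678 -0.0526  0.032 ]]
(65, 403) [[ 0.0855 -0.1682  0.02  ]]
(65, 385) [[ 0.064  -0.1616  0.04  ]]
(446, 146) [[-0.0454  0.      0.031 ]]
(722, 68) [[-0.0804  0.1248  0.02  ]]
```

Run:
```python
from h import *
s=lambda a:(np.array(a)+1)/3+[220-.33,145-.33]
s2=lambda a:np.array(a)/4+[240-.375,140-.375]
px=s([(722,68),(680,390),(50,68),(446,146),(318,90)])
P=np.array([[-82,127,20],[78,127,20],[-80,-165,32],[-44,0,31],[-68,-53,32]])/1e3
pt=s2([(180,132),(137,365),(565,450),(355,214),(328,344),(318,183),(605,238)])
Pt=np.array([[78,127,20],[-82,127,20],[-80,-165,32],[44,0,31],[-44,0,31],[58.8,31,40],[58.8,-165,40]])/1e3
f=lambda p:np.r_[(proj('wrist',T(p,P))-px).ravel()*1.2,(proj('top',T(p,Pt))-pt).ravel()*2.6]
r=least_squares(f,[.622,-.017,-.18],loss='soft_l1',f_scale=2);J=r.x;print(J);print(f(J).reshape(-1,2))
a=at('top',pt[5],.04);b=at('top',pt[6],.04);print('rail yaw',np.arctan2(-(a-b)[0],(a-b)[1]),injig(J,[a,b]))
for m in([.5904,-.1174],[.5896,-.1195]):print(injig(J,[*m,0]))
move(J,[-.105,-.124,.10],np.pi)
```

```text
[ 0.6219 -0.0172 -0.1829]
[[ 1.5637 -2.5378]
 [-0.6047 -1.0811]
 [-4.7377 -2.7402]
 [-0.3537  1.224 ]
 [-0.8797  0.0718]
 [-0.5141 -1.0313]
 [-5.6918 -1.0121]
 [ 1.0563 -1.1414]
 [ 0.0641 -0.0188]
 [ 0.4985 -0.1043]
 [-2.7771 -1.5071]
 [ 0.8088  1.0147]]
rail yaw -0.17343718455367113 [[ 0.0578  0.0279  0.04  ]
 [ 0.0597 -0.164   0.04  ]]
[[-0.0127 -0.1043  0.    ]]
[[-0.0131 -0.1065  0.    ]]
t 2.025 slide [ 0.0344 -0.0639  0.1511] rot [ 0.0003 -0.0005  0.0077] F [-0.5377  0.3149 -0.2569]
```

Request:
drive_tool:
  delta_rot:
    - [0, 0, 0.004]
    - [0, 0, 0.004]
    - [0, 0, 0.004]
    - [0, 0, 0.004]
    - [0, 0, 0.004]
  slide:
    - [0.034, -0.03, 0.04]
    - [0.034, -0.064, 0.09]
    - [0.034, -0.064, 0.14]
    - [0.034, -0.064, 0.19]
    - [0.034, -0.064, 0.21]
  jaw: [0.25, 0.25, 0.25, 0.25, 0.25]

```text
t: 2.65
position: [0.4956, -0.1192, 0.039]
orientation: [[-0.984, 0.177, -0.003], [0.177, 0.984, 0.001], [0.003, 0.0, -1.0]]
ft_force: [0.3, 1.1, 1.0]
opening: 0.0214
finger_force: 0.0
```

```bash
sed -i '$a JJ=np.array([.622,-.0175,-.179])' h.py
python3 - <<'E'
from h import *
move(JJ,[-.090,-.124,.04],np.pi); o=env.get_obs(); print(injig(JJ,o['position']),o['opening'])
move(JJ,[-.0682,-.124,.04],np.pi)
E
```

```text
t 2.65 slide [-0.0163 -0.0014 -0.001 ] rot [ 0.0005 -0.0029  0.0015] F [0.2778 1.0944 1.0337]
[[-0.1063 -0.1226  0.039 ]] 0.021405614900805968
t 2.65 slide [-0.0381 -0.0015 -0.0011] rot [ 0.0005 -0.0029  0.0015] F [0.2778 1.0944 1.0337]
```

Request:
drive_tool:
  delta_rot:
    - [0, 0, 0]
    - [0, 0, 0]
    - [0, 0, 0]
    - [0, 0, 0]
    - [0, 0, 0]
  slide:
    - [-0.01, 0, -0.001]
    - [-0.015, 0, -0.001]
    - [-0.02, 0, -0.001]
    - [-0.025, 0, -0.001]
    - [-0.03, 0, -0.001]
  jaw: [0.25, 0.25, 0.25, 0.25, 0.25]

```text
t: 3.28
position: [0.5266, -0.1261, 0.0426]
orientation: [[-0.984, 0.178, 0.0], [0.178, 0.984, -0.0], [-0.0, -0.0, -1.0]]
ft_force: [-3.1, 0.6, 1.5]
opening: 0.0213
finger_force: 1.2
```

Request:
drive_tool:
  delta_rot:
    - [0, 0, 0]
    - [0, 0, 0]
    - [0, 0, 0]
    - [0, 0, 0]
    - [0, 0, 0]
  slide:
    - [-0.001, 0, 0]
    - [-0.002, 0, 0]
    - [-0.003, 0, 0]
    - [-0.004, 0, 0]
    - [-0.005, 0, 0]
  jaw: [0.25, 0.25, 0.25, 0.25, 0.25]

```text
t: 3.9
position: [0.5312, -0.1269, 0.0423]
orientation: [[-0.984, 0.178, 0.0], [0.178, 0.984, -0.0], [-0.0, -0.0, -1.0]]
ft_force: [-2.5, 0.4, 0.0]
opening: 0.0214
finger_force: 0.9
```

Run:
```python
from h import *
move(JJ,[-.0682,-.124,.04],np.pi); print(injig(JJ,env.get_obs()['position']))
```

```text
t 3.9 slide [-0.0016 -0.0002  0.0023] rot [-0.      0.      0.0002] F [-2.5173  0.3538  0.0059]
[[-0.0698 -0.1238  0.0423]]
```

Request:
drive_tool:
  delta_rot:
    - [0, 0, 0]
    - [0, 0, 0]
    - [0, 0, 0]
    - [0, 0, 0]
    - [0, 0, 0]
  slide:
    - [-0.0006, 0, 0]
    - [-0.0012, 0, 0]
    - [-0.0018, 0, 0]
    - [-0.0024, 0, 0]
    - [-0.003, 0, 0]
  jaw: [0.25, 0.25, 0.25, 0.25, 0.25]

```text
t: 4.53
position: [0.5339, -0.1273, 0.0422]
orientation: [[-0.984, 0.178, -0.001], [0.178, 0.984, 0.0], [0.001, 0.0, -1.0]]
ft_force: [-6.7, 2.6, 3.4]
opening: 0.0215
finger_force: 3.7
```

Request:
drive_tool:
  delta_rot:
    - [0, 0, 0]
    - [0, 0, 0]
    - [0, 0, 0]
    - [0, 0, 0]
    - [0, 0, 0]
  slide:
    - [-0.0005, 0, 0]
    - [-0.001, 0, 0]
    - [-0.0015, 0, 0]
    - [-0.0015, 0, 0]
    - [-0.0015, 0, 0]
  jaw: [0.25, 0.25, 0.25, 0.25, 0.25]

```text
t: 5.15
position: [0.5342, -0.1272, 0.0422]
orientation: [[-0.984, 0.178, -0.004], [0.178, 0.984, 0.001], [0.004, 0.0, -1.0]]
ft_force: [-18.6, 5.2, 10.9]
opening: 0.0214
finger_force: 9.5
```

Run:
```python
from h import *
print(injig(JJ,env.get_obs()['position']),env.get_obs()['torque'])
im=save('wrist','w1.png'); cv2.imwrite('pics/w1b.png',cv2.resize(im[:,:,::-1],(800,500),interpolation=cv2.INTER_CUBIC))
save('top','t1.png')
```

```text
[[-0.0669 -0.1236  0.0422]] [0.8555 2.8651 0.1631]
```

View pics/w1b.png

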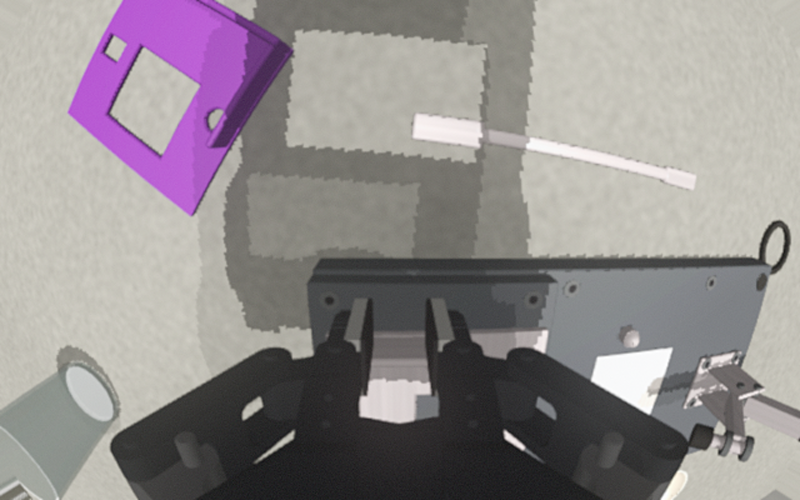

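Request:
drive_tool:
  delta_rot:
    - [0, 0, 0]
    - [0, 0, 0]
    - [0, 0, 0.18]
    - [0, 0, 0.36]
    - [0, 0, 0.54]
  slide:
    - [0.02, 0, 0]
    - [0.035, 0, -0.03]
    - [0.035, -0.02, -0.08]
    - [0.02, -0.06, -0.08]
    - [0, -0.06, -0.08]
  jaw: [0.25, 0.25, 0.25, 0.5, 0.6]

```text
t: 5.88
position: [0.5253, -0.1889, 0.1234]
orientation: [[-0.747, 0.665, 0.002], [0.665, 0.747, -0.001], [-0.002, 0.0, -1.0]]
ft_force: [-0.3, 0.9, -0.8]
opening: 0.0507
finger_force: 0.0
```

```bash
sed -i '$a JJ[0]=.6232' h.py
python3 - <<'E'
from h import *
move(JJ,[-.002,-.19,.12],np.pi/2)
# top view mask check
im=cv2.imread('pics/t1.png')[170:270,310:410]
cv2.imwrite('pics/t1c.png',cv2.resize(im,(600,600),interpolation=cv2.INTER_CUBIC))
E
```

```text
t 5.875 slide [-0.0565  0.0299  0.0036] rot [0.0016 0.002  1.0229] F [-0.2627  0.8617 -0.7696]
```

Request:
drive_tool:
  delta_rot:
    - [0, 0, 0.18]
    - [0, 0, 0.36]
    - [0, 0, 0.54]
    - [0, 0, 0.72]
    - [0, 0, 0.9]
  slide:
    - [-0.02, 0.01, 0.004]
    - [-0.04, 0.02, 0.004]
    - [-0.056, 0.03, 0.004]
    - [-0.0565, 0.03, 0.004]
    - [-0.0565, 0.03, 0.004]
  jaw: [0.6, 0.6, 0.6, 0.6, 0.6]

```text
t: 6.5
position: [0.5877, -0.2015, 0.1182]
orientation: [[0.054, 0.999, 0.0], [0.999, -0.054, -0.0], [-0.0, 0.0, -1.0]]
ft_force: [-0.7, -0.4, -0.0]
opening: 0.0513
finger_force: 0.0
```

Run:
```python
from h import *
move(JJ,[-.002,-.19,.12],np.pi/2)
```

```text
t 6.5 slide [-0.0027 -0.0001 -0.0018] rot [0.0003 0.0001 0.1251] F [-0.691  -0.4366 -0.0123]
```

Request:
drive_tool:
  delta_rot:
    - [0, 0, 0.125]
    - [0, 0, 0.125]
    - [0, 0, 0.125]
    - [0, 0, 0.125]
    - [0, 0, 0.125]
  slide:
    - [-0.003, 0, 0]
    - [-0.003, 0, 0.04]
    - [-0.003, 0, 0.07]
    - [-0.003, 0, 0.082]
    - [-0.003, 0, 0.082]
  jaw: [0.6, 0.6, 0.6, 0.6, 0.6]

```text
t: 7.12
position: [0.5871, -0.2044, 0.0362]
orientation: [[0.172, 0.985, -0.0], [0.985, -0.172, 0.0], [0.0, -0.001, -1.0]]
ft_force: [-0.7, -0.7, -0.3]
opening: 0.0513
finger_force: 0.0
```

Run:
```python
from h import *
move(JJ,[-.002,-.061,.036],np.pi/2);print(injig(JJ,env.get_obs()['position']))
im=save('wrist','w2.png'); cv2.imwrite('pics/w2b.png',cv2.resize(im[:,:,::-1],(800,500),interpolation=cv2.INTER_CUBIC))
```

```text
t 7.125 slide [0.1293 0.001  0.0002] rot [-0.0005 -0.0001  0.006 ] F [-0.6773 -0.7421 -0.2639]
[[-0.0022 -0.1903  0.0362]]
```

View pics/w2b.png

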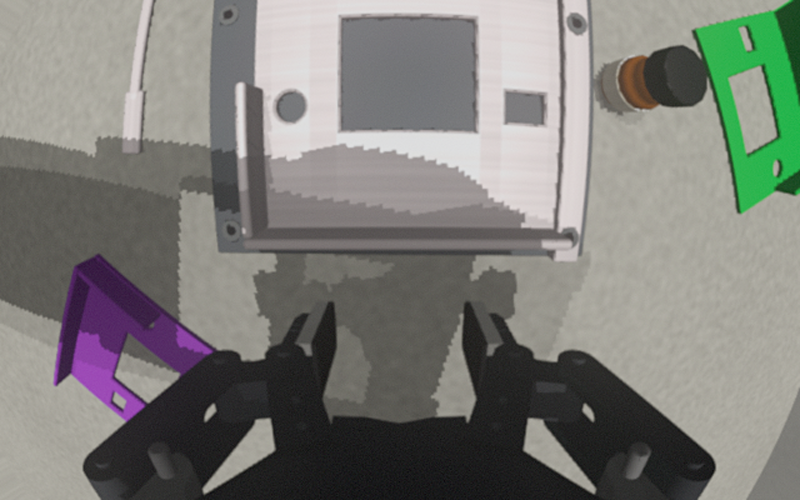

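Run:
```python
from h import *
s=lambda a:np.array(a)/1.25
M,r=fit('wrist',s([(291,107),(524,108),(341,17),(474,17),(477,130),(339,129)]),np.array([[-44,0,36],[44,0,36],[-25,34,36],[25,34,36],[25,-10,36],[-25,-10,36]])/1e3,[.6,-.1,-.18])
print(M,r,injig(JJ,[*M[:2],0]))
print(at('wrist',s((590,30)),.04),at('wrist',s((577,255)),.04))
a,b=at('wrist',s((592,10)),.04),at('wrist',s((579,250)),.04);print('rail outer yaw',np.arctan2(-(a-b)[0],(a-b)[1]))
a,b=at('wrist',s((213,10)),.032),at('wrist',s((219,250)),.032);print('ledge edge yaw',np.arctan2(-(a-b)[0],(a-b)[1]))
```

```text
[ 0.606  -0.1222 -0.1704] [[-0.9001 -0.5564]
 [ 0.7362 -0.885 ]
 [-0.672  -0.2459]
 [ 0.7856  0.4008]
 [-0.8549  0.3036]
 [ 0.886   0.9171]] [[ 0.0017 -0.1061  0.    ]]
[ 0.6814 -0.1009  0.04  ] [ 0.6638 -0.19    0.04  ]
rail outer yaw -0.20174136681552082
ledge edge yaw -0.1786749892550845
```

Request:
drive_tool:
  delta_rot:
    - [0, 0, 0]
    - [0, 0, 0]
    - [0, 0, 0]
    - [0, 0, 0]
    - [0, 0, 0]
  slide:
    - [0.012, 0, 0]
    - [0.018, 0, 0]
    - [0.024, 0, 0]
    - [0.032, 0, 0]
    - [0.04, 0, 0]
  jaw: [0.6, 0.6, 0.6, 0.6, 0.6]

```text
t: 7.8
position: [0.5941, -0.1645, 0.0365]
orientation: [[0.172, 0.985, 0.0], [0.985, -0.172, -0.0], [-0.0, 0.0, -1.0]]
ft_force: [0.2, -2.0, 0.9]
opening: 0.0509
finger_force: 1.2
```

Request:
drive_tool:
  delta_rot:
    - [0, 0, 0]
    - [0, 0, 0]
    - [0, 0, 0]
    - [0, 0, 0]
    - [0, 0, 0]
  slide:
    - [0.007, 0, 0]
    - [0.014, 0, 0]
    - [0.021, 0, 0]
    - [0.028, 0, 0]
    - [0.035, 0, 0]
  jaw: [0.6, 0.6, 0.6, 0.6, 0.6]

```text
t: 8.43
position: [0.6001, -0.13, 0.0363]
orientation: [[0.172, 0.985, -0.0], [0.985, -0.172, -0.0], [-0.0, 0.0, -1.0]]
ft_force: [-0.9, -2.9, 1.1]
opening: 0.051
finger_force: 1.2
```

Request:
drive_tool:
  delta_rot:
    - [0, 0, 0]
    - [0, 0, 0]
    - [0, 0, 0]
    - [0, 0, 0]
    - [0, 0, 0]
  slide:
    - [0.005, 0, 0]
    - [0.01, 0, 0]
    - [0.015, 0, 0]
    - [0.02, 0, 0]
    - [0.025, 0, 0]
  jaw: [0.6, 0.6, 0.6, 0.6, 0.6]

```text
t: 9.05
position: [0.6043, -0.1055, 0.0362]
orientation: [[0.172, 0.985, -0.0], [0.985, -0.172, 0.0], [0.0, -0.0, -1.0]]
ft_force: [-0.2, -1.9, -0.4]
opening: 0.0512
finger_force: 1.0
```

Run:
```python
from h import *
move(JJ,[-.002,-.061,.036],np.pi/2);print(injig(JJ,env.get_obs()['position']))
im=save('wrist','w3.png'); cv2.imwrite('pics/w3b.png',cv2.resize(im[:,:,::-1],(800,500),interpolation=cv2.INTER_CUBIC))
```

```text
t 9.05 slide [0.0289 0.0011 0.0002] rot [-0.0001 -0.      0.006 ] F [-0.2325 -1.9024 -0.4439]
[[-0.0029 -0.09    0.0362]]
```

View pics/w3b.png

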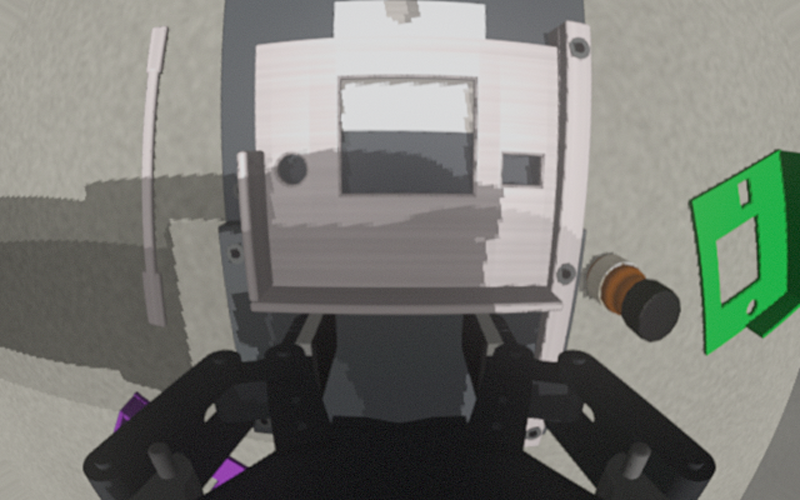

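Request:
drive_tool:
  delta_rot:
    - [0, 0, 0]
    - [0, 0, 0]
    - [0, 0, 0]
    - [0, 0, 0]
    - [0, 0, 0]
  slide:
    - [0.005, 0, 0]
    - [0.01, 0, 0]
    - [0.014, 0, 0]
    - [0.018, 0, 0]
    - [0.021, 0, 0]
  jaw: [0.6, 0.6, 0.6, 0.6, 0.6]

```text
t: 9.72
position: [0.608, -0.0849, 0.0363]
orientation: [[0.172, 0.985, -0.0], [0.985, -0.172, -0.0], [-0.0, -0.0, -1.0]]
ft_force: [0.1, -1.4, -1.3]
opening: 0.0512
finger_force: 0.7
```

Request:
drive_tool:
  delta_rot:
    - [0, 0, 0]
    - [0, 0, 0]
    - [0, 0, 0]
    - [0, 0, 0]
    - [0, 0, 0]
  slide:
    - [0.001, 0, 0]
    - [0.002, 0, 0]
    - [0.003, 0, 0]
    - [0.004, 0, 0]
    - [0.005, 0, 0]
  jaw: [0.6, 0.6, 0.6, 0.6, 0.6]

```text
t: 10.35
position: [0.6089, -0.0802, 0.0364]
orientation: [[0.172, 0.985, 0.0], [0.985, -0.172, -0.0], [-0.0, 0.0, -1.0]]
ft_force: [-0.0, -1.7, 0.6]
opening: 0.0509
finger_force: 0.9
```

Run:
```python
from h import *
move(JJ,[-.002,-.061,.036],np.pi/2);print(injig(JJ,env.get_obs()['position']))
im=save('wrist','w4.png'); a=cv2.imread('pics/w3.png')[150:260,170:470];b=im[150:260,170:470,::-1]
print([float(np.abs(a.astype(int)-b).mean())])
```

```text
t 10.35 slide [0.0033 0.001  0.0004] rot [0.0002 0.     0.006 ] F [-0.0361 -1.6842  0.5707]
[[-0.0029 -0.0643  0.0364]]
[8.888292929292929]
```

Request:
drive_tool:
  delta_rot:
    - [0, 0, 0]
    - [0, 0, 0]
    - [0, 0, 0]
    - [0, 0, 0]
    - [0, 0, 0]
  slide:
    - [0.0005, 0, 0]
    - [0.001, 0, 0]
    - [0.0015, 0, 0]
    - [0.002, 0, 0]
    - [0.0025, 0, 0]
  jaw: [0.6, 0.6, 0.6, 0.6, 0.6]

```text
t: 11.02
position: [0.6092, -0.0777, 0.0363]
orientation: [[0.172, 0.985, -0.0], [0.985, -0.172, 0.0], [0.0, -0.0, -1.0]]
ft_force: [-0.2, 0.0, 0.3]
opening: 0.0514
finger_force: 0.0
```

Run:
```python
from h import *
move(JJ,[-.002,-.061,.036],np.pi/2);print(injig(JJ,env.get_obs()['position']))
im=save('wrist','w5.png'); a=cv2.imread('pics/w4.png');b=im[:,:,::-1]
cv2.imwrite('pics/w5b.png',cv2.resize(im[:,:,::-1],(800,500),interpolation=cv2.INTER_CUBIC))
```

```text
t 11.025 slide [0.0007 0.0011 0.0003] rot [-0.0001 -0.      0.006 ] F [-0.2196  0.0351  0.3331]
[[-0.0031 -0.0617  0.0363]]
```

View pics/w5b.png

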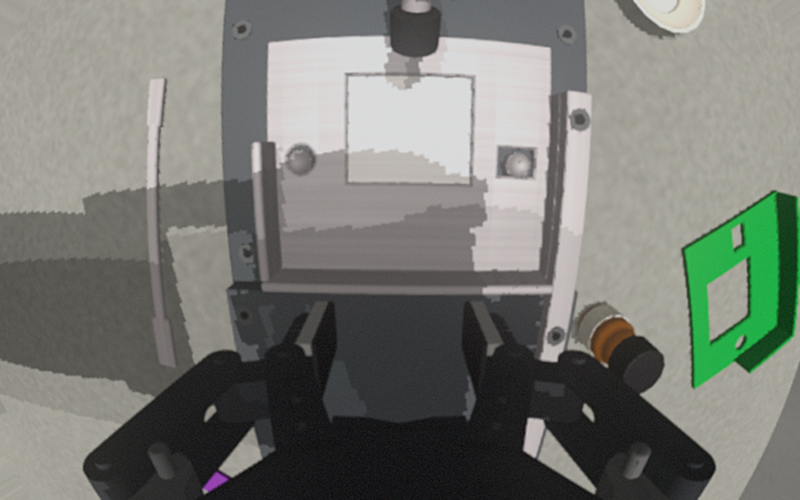

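Run:
```python
from h import *
px=np.array([(346,74),(474,76),(472,184),(347,183),(268,43),(550,47)])/1.25
P=np.array([[-25,34,2],[25,34,2],[25,-10,2],[-25,-10,2],[-58,50,2],[58,50,2]])/1e3
def g(p):
    R=cv2.Rodrigues(np.array([0,0,p[2]]))[0]@cv2.Rodrigues(np.array([p[4],p[5],0.]))[0]
    return P@R.T+[p[0],p[1],p[3]]
f=lambda p:(proj('wrist',g(p))-px).ravel()
r=least_squares(f,[.623,-.018,-.175,.022,0,0],x_scale=[.01]*6);print(r.x,injig(JJ,[*r.x[:2],0]),f(r.x))
```

```text
[ 0.6249 -0.0164 -0.1784  0.0229 -0.0217  0.0018] [[0.0015 0.0014 0.    ]] [ 0.5676  0.1279 -0.4379 -0.1151 -0.0718  0.2504 -0.0683  0.2894  0.0378
 -0.3068 -0.0254 -0.2983]
```

Request:
drive_tool:
  delta_rot:
    - [0, 0, 0]
    - [0, 0, 0]
    - [0, 0, 0]
    - [0, 0, 0]
    - [0, 0, 0]
  slide:
    - [-0.02, 0, 0]
    - [-0.025, 0, -0.04]
    - [-0.025, 0, -0.1]
    - [-0.025, 0, -0.15]
    - [0.01, 0, -0.16]
  jaw: [0.6, 0.6, 0.3, 0, 0]

```text
t: 11.7
position: [0.6118, -0.0701, 0.2007]
orientation: [[0.175, 0.985, 0.005], [0.985, -0.175, -0.001], [-0.0, 0.006, -1.0]]
ft_force: [-0.2, 0.3, -0.9]
opening: 0.0002
finger_force: 0.0
```

```bash
sed -i '$a JJ=np.array([.6242,-.0164,-.177])' h.py
python3 - <<'E'
from h import *
move(JJ,[0,.118,.195],np.pi/2); move(JJ,[0,.118,.15],np.pi/2)
E
```

```text
t 11.7 slide [0.1731 0.003  0.0057] rot [0.0056 0.0004 0.0011] F [-0.1541  0.3089 -0.9081]
t 11.7 slide [0.1731 0.0027 0.0507] rot [0.0056 0.0004 0.0011] F [-0.1541  0.3089 -0.9081]
```

Request:
drive_tool:
  delta_rot:
    - [0, 0, 0.004]
    - [0, 0, 0.004]
    - [0, 0, 0.004]
    - [0, 0, 0.004]
    - [0, 0, 0.004]
  slide:
    - [0.05, 0.003, 0]
    - [0.1, 0.003, 0]
    - [0.15, 0.003, 0]
    - [0.17, 0.003, 0]
    - [0.17, 0.003, 0]
  jaw: [0, 0, 0, 0, 0]

```text
t: 12.32
position: [0.6432, 0.0991, 0.1961]
orientation: [[0.175, 0.985, -0.0], [0.985, -0.175, -0.0], [-0.0, -0.0, -1.0]]
ft_force: [0.2, -0.4, 1.1]
opening: -0.0002
finger_force: 0.0
```

Run:
```python
from h import *
move(JJ,[0,.118,.15],np.pi/2);print(injig(JJ,env.get_obs()['position']))
im=save('wrist','w6.png'); cv2.imwrite('pics/w6b.png',cv2.resize(im[:,:,::-1],(800,500),interpolation=cv2.INTER_CUBIC))
```

```text
t 12.325 slide [0.001  0.0016 0.0461] rot [-0.0003  0.0003  0.0012] F [ 0.2209 -0.3664  1.1064]
[[-0.0016  0.117   0.1961]]
```

View pics/w6b.png

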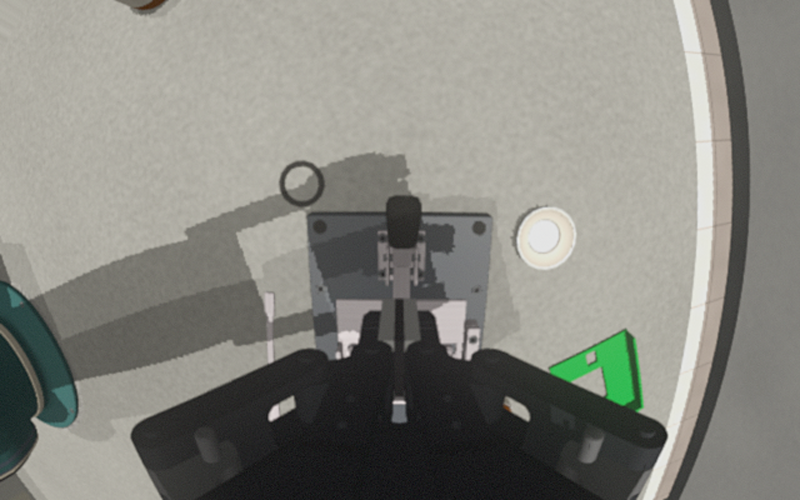

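Request:
drive_tool:
  delta_rot:
    - [0, 0, 0]
    - [0, 0, 0]
    - [0, 0, 0]
    - [0, 0, 0]
    - [0, 0, 0]
  slide:
    - [0.001, 0.002, 0.03]
    - [0.001, 0.002, 0.05]
    - [0.006, 0.002, 0.062]
    - [0.01, 0.002, 0.069]
    - [0.017, 0.002, 0.074]
  jaw: [0, 0, 0, 0, 0]

```text
t: 13.0
position: [0.6483, 0.1155, 0.1226]
orientation: [[0.176, 0.984, 0.0], [0.984, -0.176, -0.0], [-0.0, 0.001, -1.0]]
ft_force: [-2.0, -3.0, 1.4]
opening: 0.0001
finger_force: 1.3
```

Request:
drive_tool:
  delta_rot:
    - [0, 0, 0]
    - [0, 0, 0]
    - [0, 0, 0]
    - [0, 0, 0]
    - [0, 0, 0]
  slide:
    - [0.004, 0, 0.002]
    - [0.007, 0, 0.004]
    - [0.013, 0, 0.01]
    - [0.018, 0, 0.015]
    - [0.023, 0, 0.021]
  jaw: [0, 0, 0, 0, 0]

```text
t: 13.62
position: [0.6525, 0.1385, 0.1012]
orientation: [[0.176, 0.984, 0.001], [0.984, -0.176, 0.0], [0.0, 0.001, -1.0]]
ft_force: [1.4, -1.3, 2.6]
opening: 0.0002
finger_force: 1.4
```

Contact is steady and the handle is going down. I'll finish the arc.

Request:
drive_tool:
  delta_rot:
    - [0, 0, 0]
    - [0, 0, 0]
    - [0, 0, 0]
    - [0, 0, 0]
    - [0, 0, 0]
  slide:
    - [0.004, 0, 0.008]
    - [0.007, 0, 0.015]
    - [0.01, 0, 0.023]
    - [0.012, 0, 0.031]
    - [0.013, 0, 0.037]
  jaw: [0, 0, 0, 0, 0]

```text
t: 14.25
position: [0.6545, 0.1509, 0.0637]
orientation: [[0.176, 0.984, -0.0], [0.984, -0.176, -0.0], [-0.0, -0.0, -1.0]]
ft_force: [-0.4, 0.3, 5.4]
opening: -0.0002
finger_force: 2.5
```

Request:
drive_tool:
  delta_rot:
    - [0, 0, 0]
    - [0, 0, 0]
    - [0, 0, 0]
    - [0, 0, 0]
    - [0, 0, 0]
  slide:
    - [0, 0, 0.001]
    - [0, 0, 0.002]
    - [0, 0, 0.003]
    - [0, 0, 0.004]
    - [0, 0, 0.004]
  jaw: [0, 0, 0, 0, 0]

```text
t: 14.88
position: [0.6548, 0.1509, 0.0627]
orientation: [[0.176, 0.984, 0.001], [0.984, -0.176, 0.0], [0.001, 0.001, -1.0]]
ft_force: [-9.8, -0.2, 23.7]
opening: -0.0
finger_force: 12.0
```

Request:
drive_tool:
  delta_rot:
    - [0, 0, 0]
    - [0, 0, 0]
    - [0, 0, 0]
    - [0, 0, 0]
    - [0, 0, 0]
  slide:
    - [0, 0, -0.01]
    - [0, 0, -0.05]
    - [-0.03, 0, -0.1]
    - [-0.09, 0, -0.15]
    - [-0.15, 0, -0.2]
  jaw: [0, 0, 0, 0, 0]

```text
t: 15.5
position: [0.6316, 0.0255, 0.2415]
orientation: [[0.176, 0.984, -0.0], [0.984, -0.176, -0.0], [-0.0, -0.0, -1.0]]
ft_force: [0.6, -0.4, 0.2]
opening: -0.0003
finger_force: 0.0
```

Request:
drive_tool:
  delta_rot:
    - [0, 0, 0]
    - [0, 0, 0]
    - [0, 0, 0]
    - [0, 0, 0]
    - [0, 0, 0]
  slide:
    - [-0.05, 0, 0]
    - [-0.1, 0, 0]
    - [-0.12, 0, 0]
    - [-0.12, 0, 0]
    - [-0.12, 0, 0]
  jaw: [0, 0, 0, 0, 0]

```text
t: 16.12
position: [0.6113, -0.0904, 0.2401]
orientation: [[0.176, 0.984, -0.0], [0.984, -0.176, 0.0], [0.0, -0.0, -1.0]]
ft_force: [0.4, -0.5, 0.5]
opening: -0.0001
finger_force: 0.0
```

Run:
```python
from h import *
o=env.get_obs();print(injig(JJ,o['position']),o['ft_force'],o['t'])
im=save('wrist','w7.png')[:,:,::-1][20:320,130:530]
cv2.imwrite('pics/w7b.png',cv2.resize(im,(800,600),interpolation=cv2.INTER_CUBIC))
```

```text
[[ 0.0003 -0.0752  0.2401]] [ 0.4255 -0.5292  0.4534] 16.125
```

View pics/w7b.png

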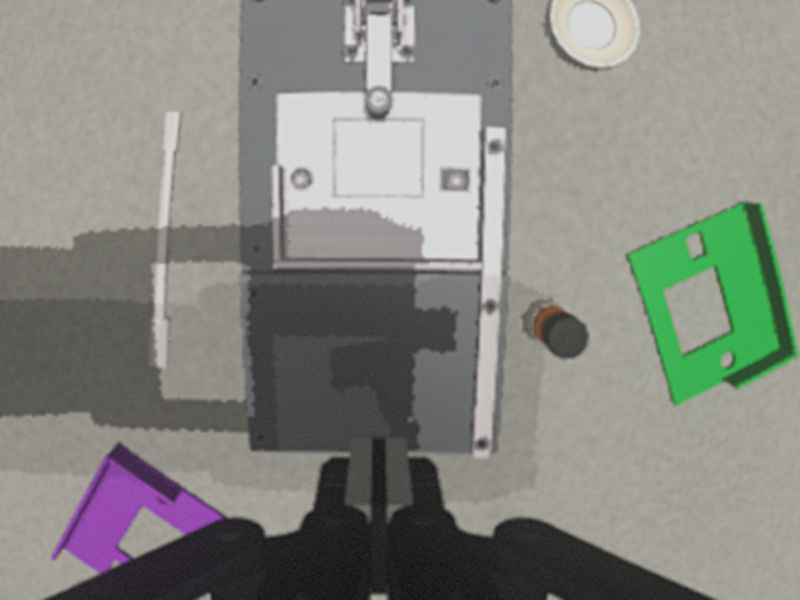

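The mask lies flat with pins in the hole (301,178) and the slot (455,180). The clamp bar is down with its foot on the front margin at (378,100), and the vial, spatula and dish stand where they were.

```bash
python3 -c "
from station import env
print(env.close_job())"
```

```text
the job is handed in; nothing more can be done
None
```

The mask is seated flat over both dowel pins, the toggle clamp's handle is pushed down to its stop with the foot on the mask, and the job was handed in at about 16 s with the arm clear and the bystanders in the final picture undisturbed.

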